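Load the filter pile under the tray's lip and slide the tray home

TASK

Pick up the pile of three filters all together, tilt it into the tray so that its end tucks under the lip behind the tray's front panel, and lay it flat in the well. Then slide the loaded tray, low end first, into the bay of the air cleaner until its front panel closes against the machine, and let go. Leave the tin, the can, the cup and the roll of tape where they are.

Things in the scene. Friction and masses are not known exactly. Their poses are not given: they have to be found in the camera images.
- air_cleaner: Low white machine, 120 (x) x 130 (y) x 60 high, fixed to the worktop, black slots in its top. Origin: centre of its underside. Its front face is the plane x = -60 mm of its frame and looks along -x, roughly to the robot; the bay opens in it. The tray is home when its origin is at x = -15.5 mm, y = 0 in this frame with the same yaw: its front panel then touches the front face.
- bay_mouth (a point): Centre of the bay's mouth, in the plane of the air cleaner's front face, 21 mm above the worktop; +x leads into the bay. The bay is 80 mm wide (y), 42 high, 102 deep and has no floor: the tray slides on the worktop. Slanting cheeks widen the mouth to about 104 mm over the first 27 mm.
- tray: Loose grey tray with a white front panel, 0.3 kg, on the worktop before the bay. Origin: its underside, below the middle of the well. Its +x end goes into the bay first; there the well ends at a low wall 14 mm high, 4 thick. At -x it ends at the front panel: x -50.5 to -44.5 mm, 116 wide, 48 high. Side walls only near the corners, 20 high, with outward flares to 27 mm, 76 wide over all.
- tray_well (a point): Centre of the well's floor, on its upper side, 4 mm above the tray's underside; tray axes. The well is 89 mm long (x -44.5 to +44.5) and 60 wide (y -30 to +30): a filter has 5 mm play in length, 4 in width. Between the corner walls (|x| under 28 mm) both sides are open for the fingers, and the floor there is only 48 mm wide.
- tray_lip (a point): Middle of the free edge of the lip, at x = -37.5, y = 0, 32 mm above the tray's underside; tray axes. The lip reaches over the well from the front panel, 7 mm long, 60 wide (y), underside 32 and top 36 mm up. Between lip and low end wall only 82 mm are open, so the 84 mm pile goes in only tilted (about 0.2 to 0.3 rad), its -x end low and tucked under the lip.
- tray_fin (a point): Middle of the fin handle that stands out from the front panel toward the tray's -x: an upright plate 12 mm thick (y), x from -96.5 to -50.5 mm, 6 to 42 mm above the worktop. This point is at x = -76 mm, y = 0, 24 mm up; tray axes. Pinch the fin across y to drag, turn or push the tray.
- filter1_mid (a point): Centre of the bottom plate of the pile: rigid white filter plate with grey ribs on its upper face, 84 (x) x 56 (y) x 8 (z) mm, 60 g, loose. The pile of three is 24 mm high and can be gripped across its 56 mm width, low enough to hold all three. Either way round fits. A plate lies within about 1 mm of the one below it.
- filter2_mid (a point): Centre of the middle plate of the pile: rigid white filter plate with grey ribs on its upper face, 84 (x) x 56 (y) x 8 (z) mm, 60 g, loose. The pile of three is 24 mm high and can be gripped across its 56 mm width, low enough to hold all three. Either way round fits. A plate lies within about 1 mm of the one below it.
- filter3_mid (a point): Centre of the top plate of the pile: rigid white filter plate with grey ribs on its upper face, 84 (x) x 56 (y) x 8 (z) mm, 60 g, loose. The pile of three is 24 mm high and can be gripped across its 56 mm width, low enough to hold all three. Either way round fits. A plate lies within about 1 mm of the one below it.
- tin: Grey closed tin box, 70 (x) x 114 (y) x 37 high, origin at the centre of its underside. Bystander.
- can: Blue spray can, upright, 56 across, 169 high, origin at the centre of its underside. Bystander.
- cup: Silvery round dosing cup, 66 across, 50 high, origin at the centre of its underside. Bystander.
- roll: Black roll of tape lying flat, 58 across, 19 high, origin at the centre of its underside. Bystander.
There are look-alikes about, which are no part of the job. Leave any pink look-alike of the tray alone. What is shaped like the part that bears filter3_mid but black or blue is not meant.

How it is judged:
By the outcome, as a careful person would: the job done as asked, in the order asked, and still so for the second after the job is handed in, with the robot touching nothing.
It also fails if it takes over 58 s, if anything falls off the work surface, if the arm or the gripper's body presses on something with over 40 N, if the wrist force passes 120 N, or if a joint passes its speed limit or range.

ROBOT

A 6-joint arm with a two-finger parallel gripper is mounted at the origin on a cart in front of the work surface, level with it; the furniture and walls round the work are solid. World frame = base frame: x ahead of the robot, y to its left, z up, the work surface at z = 0. Lengths are in mm, angles in rad, forces in N, time in s.
With the tool pointing down it reaches from about 275 to 750 mm from the base axis. Payload 10.2 kg.
Tool frame: the origin (TCP) lies at the very end of the fingers, on their centre line; the grasp point (between the pads) lies 19 mm behind it; z points along the fingers, y is the direction in which the jaws open and shut (so a half turn about z gives the same grasp; the last joint's range is limited). The gripper opens to 85 mm and grips with 20 to 120 N. Pads are 22 mm wide; open, the fingers measure 114 mm over their backs; the gripper's body (76 mm by 85 mm) begins 54 mm behind the grasp point. The pads swing forward as they close: fully open they stand 13 mm farther back than shut.
Start: joints at [-1.424, 0.313, 1.498, -0, 1.331, -0.223], TCP at [189.738, -489.521, 231.294] pointing down, gripper open.
Joint ranges: [-2.94, 2.94], [-0.97, 2.17], [0.19, 2.56], [-1.23, 4.37], [0.02, 3.11], [-2.88, 2.88]. Speed limits (rad/s): [2.39, 2.39, 3.01, 3.14, 3.14, 3.14].

INTERFACE

Orientations are given as a unit quaternion [w, x, y, z].
In Python, from rig import ctrl, eyes, order gives the robot as it stands.
- The arm moves only by the tool move_arm, never from a script. Its argument "deltas" is a list of rows, each a list of 6 numbers: the shift along the tool's x, y, z in cm, then the turn, a rotation vector about the tool's x, y, z in degrees. A call has exactly 10 rows; each row shifts and turns the commanded pose from where the row before left it, along the tool's axes as they then stand; what a row does not reach is not made up. A row lasts 1/10 s, in which the tool goes at most 50 mm and 8.59 degrees, less where a joint would pass 70% of its speed; a pose out of reach is approached as far as the arm can. A call is refused whole if a number of a shift passes 5 or a number of a turn 8.59, either way. A call with a gripper value outside its range is refused whole. "grip" is the finger opening in cm, from 0 to 8.54, set as the call begins (left out, the last holds). The fingers move at their own pace and stop on an object; "newtons" is the grip in N (left out, the last holds). Time passes only in rows, so rows that do not move let the fingers close, or fill a call up. It gives the time, the measured TCP pose, the force and the opening at its end, in the units of the state.
- ctrl.sense(): the state, without advancing time (a new reading comes with each control period).
- eyes.capture(name): name is "scene" or "side" or "wrist"; returns the picture (384x512x3 uint8, blue, green, red); there is no depth.
- eyes.camera_params(name): a dict with "K" (3x3 intrinsics, pixels), "camera_from_world" (4x4, takes a point from world to camera coordinates). Camera axes: x right, y down, z forward; pixel columns grow to the right and rows downward; lengths in mm; the calibration is good to about 2 mm. A picture is of the moment at which its call begins: read the wrist's pose just before it. camera_params takes no time and is no camera call; for the wrist camera it gives the pose at the moment of the call.
- order.finish_job(): hands the job in, once; it reports no verdict.
The state is a dict: "time_s": time; "joints": joint angles; "dq": joint speeds; "tau": joint torques, N m; "eef_pos": TCP position; "ee_rot": TCP orientation; "force": force on the tool from outside, world axes, zero at the start; "wrist_torque": the same for the moment, N m; "grip_width": opening from 0.0 (shut) to 1.0 (fully open).
Only numpy, scipy, OpenCV 4.12 (cv2) and the standard library are available. Lean on these libraries where they do the work, as an engineer would, in place of code of your own. Each camera call takes 0.05 s, during which the arm holds its last target.

## Working session

There is one attempt and no reset: what is moved stays moved. The work goes in short steps, Python scripts to look and compute and a tool call to move; the robot and the scene stay as the last step left them, time stands still between calls to the robot, and variables do not carry over. Pictures are saved under pics/ and viewed, and the job is handed in when it is done.

Besides the shell and the picture viewer there is one more tool, called after "Call:" as name(argument=value, ...), one argument or row to a line, values as JSON. move_arm: Moves the arm, as the interface text tells. Its arguments: {"type":"object","properties":{"deltas":{"type":"array"},"grip":{"type":"number"},"newtons":{"type":"number"}},"required":["deltas"]}

```bash
ls; mkdir -p pics
python3 - <<'E'
from rig import ctrl, eyes, order
import cv2
s=ctrl.sense();print(s)
for n in ("scene","side","wrist"):
    p=eyes.camera_params(n);print(n,p["K"],p["camera_from_world"])
    cv2.imwrite(f"pics/{n}0.png",eyes.capture(n))
E
```

```text
pics
{'time_s': 0.0, 'joints': array([-1.42436587e+00,  3.13413074e-01,  1.49842756e+00, -7.74741439e-06,
        1.33099365e+00, -2.23396843e-01]), 'dq': array([ 0.00016966, -0.00076308,  0.00101628,  0.00053592, -0.0008146 ,
       -0.0004776 ]), 'tau': array([ 6.50095553e-04, -4.12261248e+01, -2.59745032e+01, -1.40197139e-04,
        4.06917301e-03,  7.16358471e-06]), 'eef_pos': array([ 189.71403522, -489.25219337,  230.75755217]), 'ee_rot': array([-6.20503794e-04,  9.82951772e-01,  1.83862527e-01,  2.01256858e-05]), 'force': array([ 0.42236584, -0.13135739,  0.23042714]), 'wrist_torque': array([ 0.00048817, -0.02022477,  0.06064476]), 'grip_width': 1.000814539912681}
scene [[357.64904141   0.         252.89912938]
 [  0.         357.64904141 193.93876918]
 [  0.           0.           1.        ]] [[-4.80510528e-01 -8.76838531e-01  1.62426403e-02  3.08279759e+02]
 [-4.68576240e-01  2.41037683e-01 -8.49904196e-01  3.12935985e+02]
 [ 7.41313658e-01 -4.15998829e-01 -5.26686846e-01  7.14135193e+02]
 [ 0.00000000e+00  0.00000000e+00  0.00000000e+00  1.00000000e+00]]
side [[464.15230702   0.         256.01525216]
 [  0.         464.15230702 188.78087733]
 [  0.           0.           1.        ]] [[-1.00903866e-01 -9.94748603e-01  1.71355533e-02  9.92342049e+01]
 [-7.26750686e-01  6.19347062e-02 -6.84103452e-01  4.36683578e+02]
 [ 6.79449667e-01 -8.14819580e-02 -7.29183681e-01  1.19663297e+03]
 [ 0.00000000e+00  0.00000000e+00  0.00000000e+00  1.00000000e+00]]
wrist [[279.84408493   0.         257.81159049]
 [  0.         279.84408493 190.28937023]
 [  0.           0.           1.        ]] [[ 3.62530248e-01 -9.31972006e-01  2.27342776e-06 -5.23734997e+02]
 [-8.94276458e-01 -3.47866270e-01  2.81529172e-01 -3.74652836e+01]
 [-2.62376517e-01 -1.02064874e-01 -9.59552669e-01  3.78484733e+02]
 [ 0.00000000e+00  0.00000000e+00  0.00000000e+00  1.00000000e+00]]
```

View pics/scene0.png

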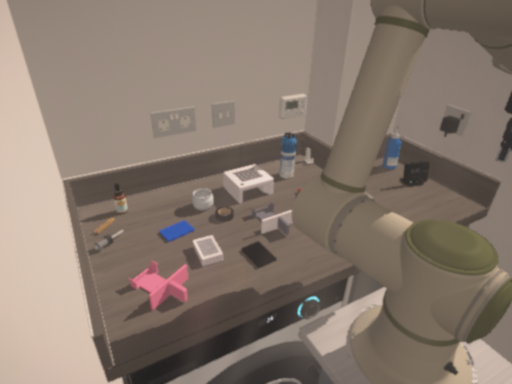

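View pics/side0.png

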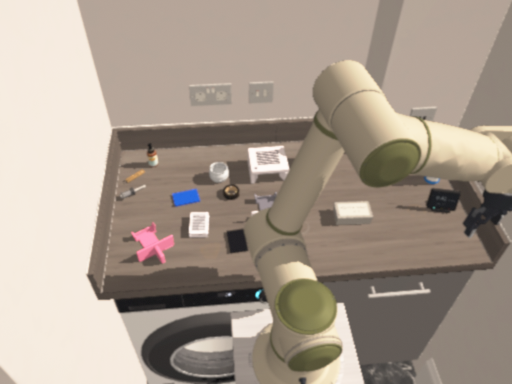

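View pics/wrist0.png

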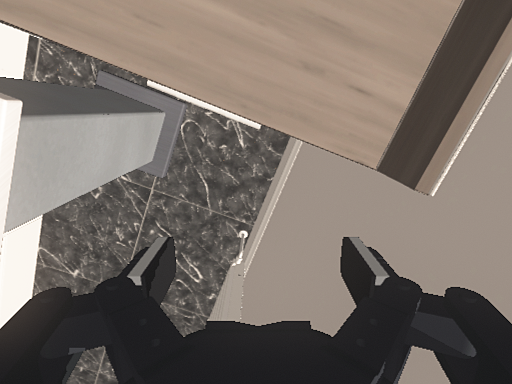

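```bash
cat > h.py <<'E'
from rig import ctrl, eyes, order
import cv2, numpy as np
from scipy.spatial.transform import Rotation as R
def pix2w(P,u,v,z):
    K=P["K"];T=P["camera_from_world"]
    d=T[:3,:3].T@np.linalg.solve(K,[u,v,1.]);c=-T[:3,:3].T@T[:3,3]
    return c+d*(z-c[2])/d[2]
def proj(P,X):
    X=np.atleast_2d(X);T=P["camera_from_world"]
    p=(T[:3,:3]@X.T+T[:3,3:4]);q=P["K"]@p;return (q[:2]/q[2]).T
def rot(q): return R.from_quat([q[1],q[2],q[3],q[0]])
def crop(img,x0,y0,x1,y1,f,name):
    cv2.imwrite(name,cv2.resize(img[y0:y1,x0:x1],None,fx=f,fy=f,interpolation=cv2.INTER_CUBIC))
E
python3 - <<'E'
from h import *
a=cv2.imread("pics/scene0.png");b=cv2.imread("pics/side0.png")
crop(a,120,130,320,280,4,"pics/sc1.png");crop(b,120,130,320,270,4,"pics/sd1.png")
S=eyes.camera_params("scene");D=eyes.camera_params("side")
print(pix2w(S,208,247,24),pix2w(D,199,218,24))
E
```

```text
[450.82466217 239.02002524  24.        ] [470.17187849 235.16740763  24.        ]
```

View pics/sc1.png

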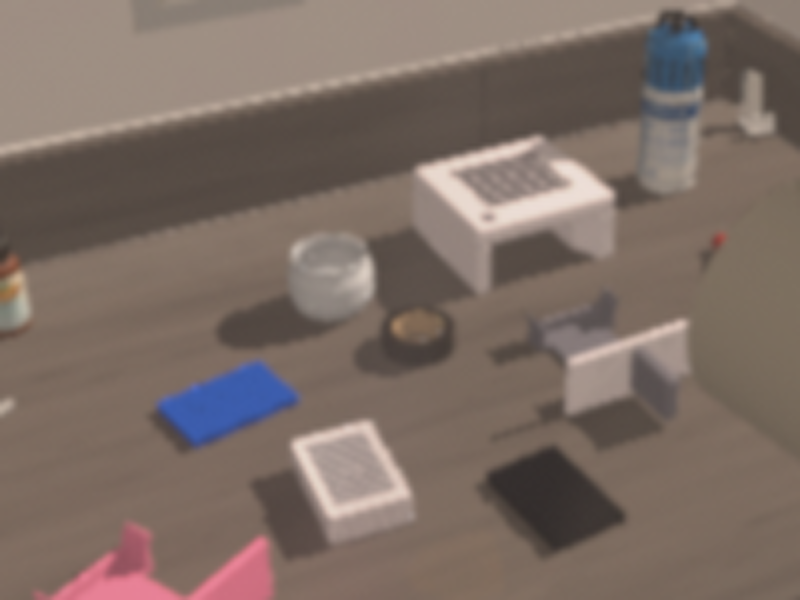

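View pics/sd1.png

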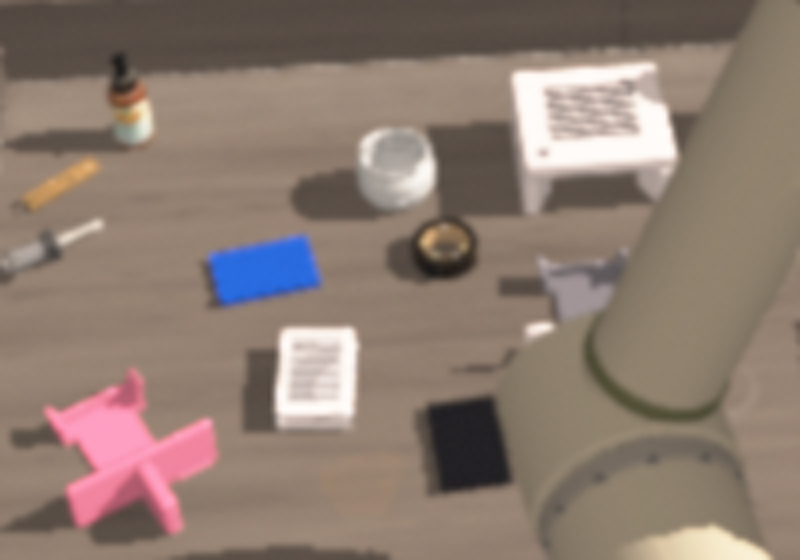

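Run:
```python
from h import *
S=eyes.camera_params("scene");D=eyes.camera_params("side")
def f(P,pts,z,o):
    X=np.array([pix2w(P,o[0]+x/4,o[1]+y/4,z) for x,y in pts]);return X
def rep(n,X):
    print(n,X.mean(0).round(1),[np.linalg.norm(X[i]-X[(i+1)%len(X)]).round(1) for i in range(len(X))],[np.degrees(np.arctan2(*(X[(i+1)%len(X)]-X[i])[[1,0]])).round(1) for i in range(len(X))])
rep("pileS",f(S,[(292,438),(374,422),(413,495),(328,520)],24,(120,130)))
rep("pileD",f(D,[(281,327),(357,327),(354,417),(277,417)],24,(120,130)))
rep("cleanerS",f(S,[(414,172),(543,138),(614,190),(488,234)],60,(120,130)))
rep("cleanerD",f(D,[(512,72),(656,64),(676,162),(520,172)],60,(120,130)))
print("panel top S",f(S,[(565,366),(688,322)],48,(120,130)))
print("panel bot S",f(S,[(567,414)],0,(120,130)))
print("fin S",f(S,[(676,372)],42,(120,130)),f(S,[(672,417)],6,(120,130)))
print("tin D",f(D,[(4*(353-120),4*(210-130))],37,(120,130)), "can",f(S,[(668,185)],0,(120,130)),"cup",f(S,[(332,300)],0,(120,130)),"roll",f(S,[(418,335)],19,(120,130)))
```

```text
pileS [451.6 239.   24. ] [np.float64(56.4), np.float64(80.5), np.float64(56.8), np.float64(86.9)] [np.float64(-99.8), np.float64(174.6), np.float64(86.6), np.float64(-5.8)]
pileD [450.6 234.5  24. ] [np.float64(61.1), np.float64(91.2), np.float64(59.4), np.float64(91.2)] [np.float64(-95.0), np.float64(176.7), np.float64(85.0), np.float64(-2.2)]
cleanerS [686.4  -7.8  60. ] [np.float64(127.8), np.float64(109.3), np.float64(126.3), np.float64(119.3)] [np.float64(-87.5), np.float64(-176.5), np.float64(97.0), np.float64(4.3)]
cleanerD [686.4 -10.1  60. ] [np.float64(129.9), np.float64(125.7), np.float64(133.6), np.float64(126.6)] [np.float64(-90.0), np.float64(179.6), np.float64(90.4), np.float64(-2.0)]
panel top S [[456.1637398   75.98418978  48.        ]
 [461.79009029 -30.75991612  48.        ]]
panel bot S [[461.29649423  69.8017143    0.        ]]
fin S [[421.1805519    6.24398521  42.        ]] [[417.24157129   9.27544198   6.        ]]
tin D [[ 449.79164019 -259.55644755   37.        ]] can [[ 713.1058128  -182.60224471    0.        ]] cup [[676.25030781 163.56515004   0.        ]] roll [[575.26244544 134.02151612  19.        ]]
```

Run:
```python
from h import *
W=eyes.camera_params("wrist");T=W["camera_from_world"];c=-T[:3,:3].T@T[:3,3]
s=ctrl.sense();r=rot(s["ee_rot"])
print("cam in tool",r.inv().apply(c-s["eef_pos"]))
print("camaxes in tool (rows)\n",(T[:3,:3]@r.as_matrix()).round(3))
# delta to viewing pose
tgt=np.array([410,150,330]);
print("delta tool mm",r.inv().apply(tgt-s["eef_pos"]))
```

```text
cam in tool [  71.21804366   -1.29067988 -142.89429362]
camaxes in tool (rows)
 [[ 0.001  1.    -0.001]
 [-0.959  0.001 -0.282]
 [-0.282  0.001  0.959]]
delta tool mm [ 436.47941569 -516.59462802  -98.54051524]
```

Call:
move_arm(
  deltas=[
    [0,0,0,0,0,7.07],
    [0,0,0,0,0,7.07],
    [0,0,0,0,0,7.07],
    [2.2,-4.35,-0.15,0,0,0],
    [2.2,-4.35,-0.15,0,0,0],
    [2.2,-4.35,-0.15,0,0,0],
    [2.2,-4.35,-0.15,0,0,0],
    [2.2,-4.35,-0.15,0,0,0],
    [2.2,-4.35,-0.15,0,0,0],
    [2.2,-4.35,-0.15,0,0,0],
  ],
  grip=8.54,
)

```text
time_s: 1.15
eef_pos: [344.2, -183.2, 241.9]
ee_rot: [0.0, 1.0, -0.0, 0.0]
force: [0.9, -0.3, 1.0]
grip_width: 0.998
```

Call:
move_arm(
  deltas=[
    [2.2,-4.35,-0.15,0,0,0],
    [2.2,-4.35,-0.15,0,0,0],
    [2.2,-4.35,-0.15,0,0,0],
    [2.2,-4.35,-0.15,0,0,0],
    [2.2,-4.35,-0.15,0,0,0],
    [2.2,-4.35,-0.15,0,0,0],
    [2.2,-4.35,-0.15,0,0,0],
    [0,0,0,0,0,0],
    [0,0,0,0,0,0],
    [0,0,0,0,0,0],
  ],
)

```text
time_s: 2.15
eef_pos: [497.7, 118.6, 252.1]
ee_rot: [0.0, 1.0, -0.001, -0.0]
force: [-0.9, -0.3, 0.6]
grip_width: 1.002
```

```bash
cat > look.py <<'E'
from h import *
import sys,json
# usage look.py tag cams...
for n in sys.argv[2:]:
    P=eyes.camera_params(n); im=eyes.capture(n)
    cv2.imwrite(f"pics/{n}_{sys.argv[1]}.png",im)
    np.savez(f"pics/{n}_{sys.argv[1]}.npz",K=P["K"],camera_from_world=P["camera_from_world"])
s=ctrl.sense();print(s["time_s"],s["eef_pos"].round(1),s["ee_rot"].round(4),s["joints"].round(3),s["force"].round(1),s["grip_width"].round(3))
E
python3 look.py 1 wrist scene side
```

```text
Traceback (most recent call last):
  File "look.py", line 8, in <module>
    s=ctrl.sense();print(s["time_s"],s["eef_pos"].round(1),s["ee_rot"].round(4),s["joints"].round(3),s["force"].round(1),s["grip_width"].round(3))
                                                                                                                         ^^^^^^^^^^^^^^^^^^^^^
AttributeError: 'float' object has no attribute 'round'
```

View pics/wrist_1.png

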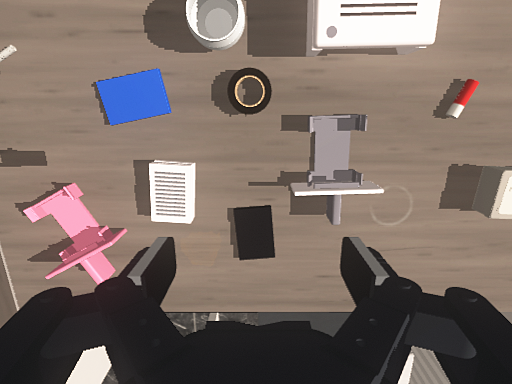

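```bash
sed -i 's/s\["grip_width"\].round(3)/s["grip_width"]/' look.py
python3 - <<'E'
from h import *
a=cv2.imread("pics/wrist_1.png")
crop(a,130,140,230,240,6,"pics/w1pile.png");crop(a,270,100,400,230,4.5,"pics/w1tray.png");crop(a,290,0,450,60,5,"pics/w1cl.png")
E
```

```text
(no output)
```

View pics/w1pile.png

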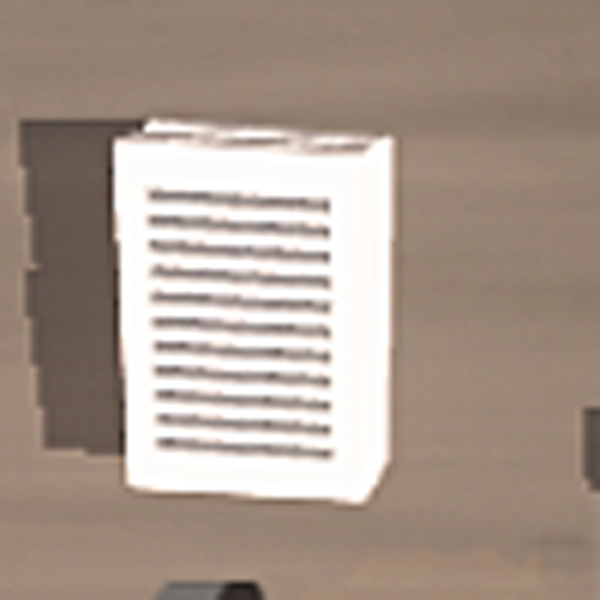

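View pics/w1tray.png

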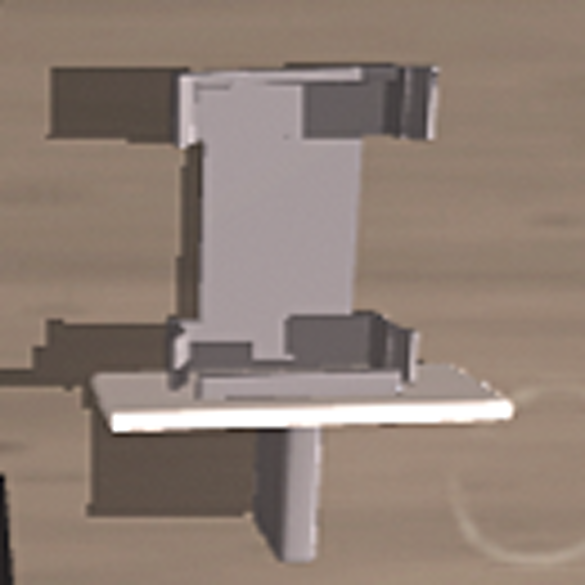

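View pics/w1cl.png

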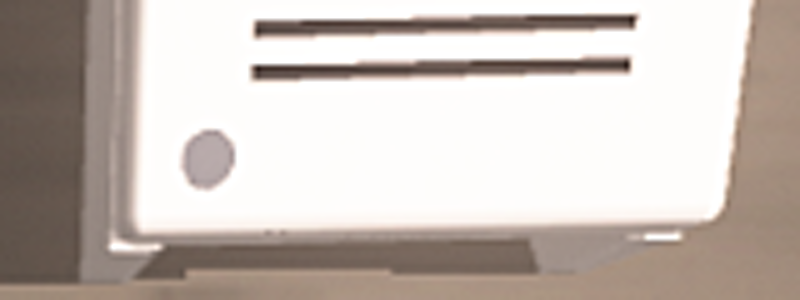

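View pics/scene_1.png

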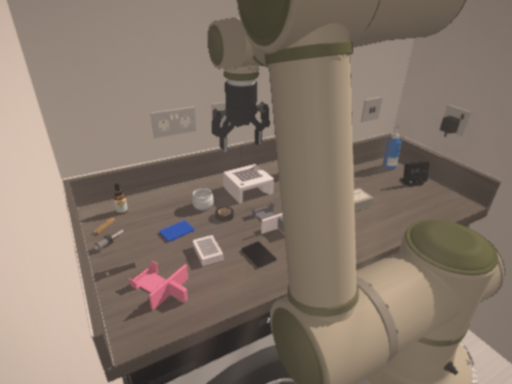

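View pics/side_1.png

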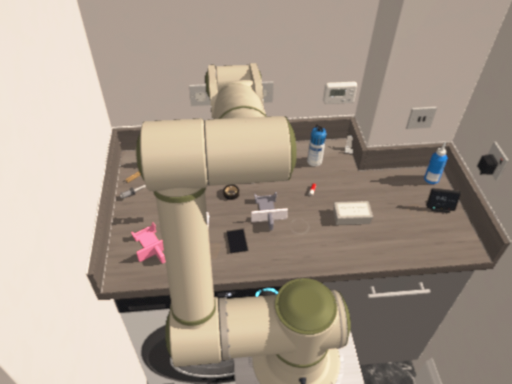

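```bash
cat > fit.py <<'E'
from h import *
from scipy.optimize import least_squares
def load(t): return dict(np.load(f"pics/{t}.npz"))
def fit(P,obj,pix,x0):
    obj=np.array(obj,float);pix=np.array(pix,float)
    def w(p):
        c,s=np.cos(p[2]),np.sin(p[2]);return np.c_[p[0]+c*obj[:,0]-s*obj[:,1],p[1]+s*obj[:,0]+c*obj[:,1],obj[:,2]]
    r=least_squares(lambda p:(proj(P,w(p))-pix).ravel()*[1],x0,x_scale=[10,10,.1])
    print(r.x.round(3),"deg",np.degrees(r.x[2]).round(2),"res px\n",(r.fun.reshape(-1,2)).round(1).tolist());return r.x
E
python3 - <<'E'
from fit import *
P=load("wrist_1")
o=np.array([270,100]);c=lambda L:[o+np.array(p)/4.5 for p in L]
fit(P,[(-44.5,58,48),(-44.5,-58,48),(-50.5,58,48),(-50.5,-58,48),(-96.5,6,42),(-96.5,-6,42)],c([(112,413),(512,402),(113,431),(513,417),(283,559),(316,557)]),[506,22,0])
o=np.array([130,140]);c=lambda L:[o+np.array(p)/6 for p in L]
fit(P,[(42,28,24),(42,-28,24),(-42,-28,24),(-42,28,24),(42,-28,0),(-42,-28,0)],c([(115,140),(366,152),(362,502),(128,488),(392,138),(390,460)]),[450,237,0])
o=np.array([290,0]);c=lambda L:[o+np.array(p)/5 for p in L]
fit(P,[(-60,65,60),(-60,-65,60),(-60,65,0)],c([(125,236),(722,222),(82,282)]),[686,-9,0])
E
```

```text
[5.11732e+02 1.49000e+01 3.30000e-02] deg 1.89 res px
 [[-0.2, -0.6], [0.8, -1.1], [-0.5, -0.2], [0.1, 0.1], [-0.8, 1.0], [0.6, 1.1]]
[ 4.53830e+02  2.39799e+02 -6.90000e-02] deg -3.98 res px
 [[0.1, -0.3], [0.0, 0.6], [0.6, -0.1], [0.2, -0.3], [-0.5, -0.4], [-0.5, 0.6]]
[ 6.93348e+02 -6.74600e+00  1.90000e-02] deg 1.08 res px
 [[-0.1, -0.3], [0.6, 0.1], [-0.7, 0.3]]
```

Call:
move_arm(
  deltas=[
    [0.2,2.6,3.3,0,0,0],
    [0.2,2.6,3.3,0,0,0],
    [0.2,2.6,3.3,0,0,0],
    [0.1,2.6,3.3,0,0,0],
    [0,0,0,0,0,0],
    [0,0,0,0,0,0],
    [0,0,0,0,0,0],
    [0,0,0,0,0,0],
    [0,0,0,0,0,0],
    [0,0,0,0,0,0],
  ],
)

```text
time_s: 3.3
eef_pos: [505.1, 15.7, 120.8]
ee_rot: [0.0, 1.0, 0.0, 0.0]
force: [-0.2, 0.2, -0.2]
grip_width: 0.999
```

```bash
python3 look.py 2 wrist
```

```text
3.35 [505.1  15.6 120.6] [1.e-04 1.e+00 1.e-04 3.e-04] [-0.201  0.388  1.703  0.     1.049  1.369] [-0.  -0.3  0.2] 1.0000191128007028
```

View pics/wrist_2.png

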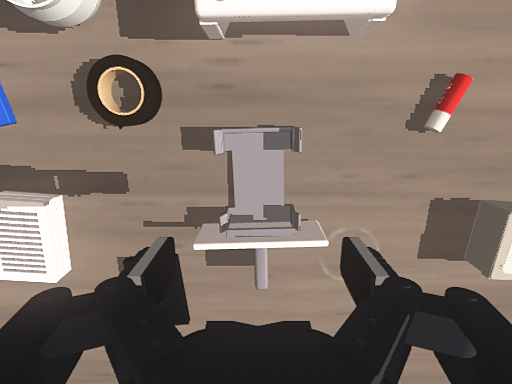

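Run:
```python
from h import *
a=cv2.imread("pics/wrist_2.png")
crop(a,185,115,345,295,4,"pics/w2t.png");crop(a,185,0,405,45,3.6,"pics/w2c.png")
```

```text
(no output)
```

View pics/w2t.png

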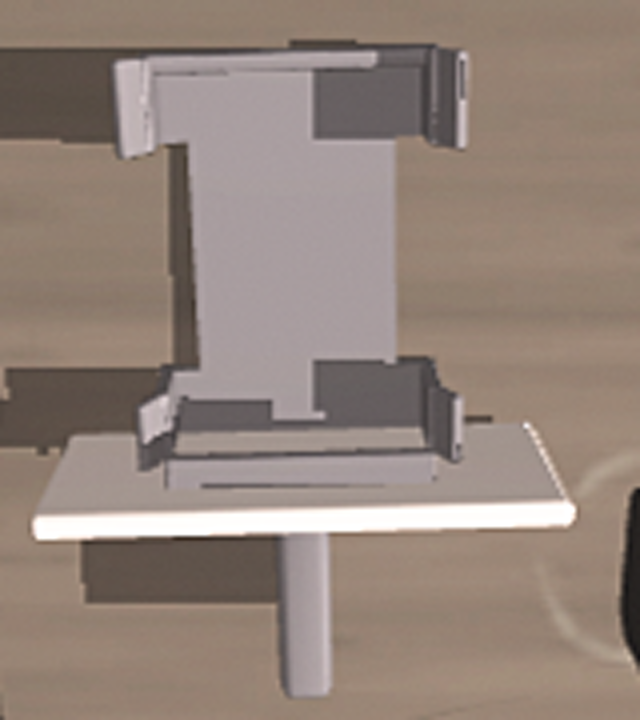

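View pics/w2c.png

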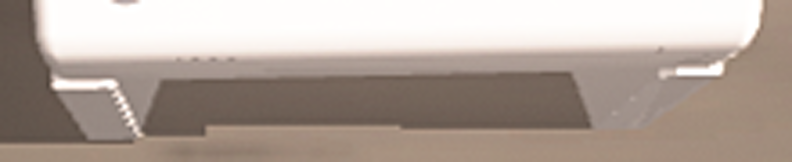

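Run:
```python
from fit import *
P=load("wrist_2")
o=np.array([185,115]);c=lambda L:[o+np.array(p)/4 for p in L]
fit(P,[(-44.5,58,48),(-44.5,-58,48),(-50.5,58,48),(-50.5,-58,48),(-96.5,6,42),(-96.5,-6,42),(28,24,4),(-28,24,4),(28,-24,4),(-28,-24,4),(-37.5,30,36),(-37.5,-30,36),(-44.5,30,36),(-44.5,-30,36)],c([(33,517),(576,503),(36,538),(574,523),(284,692),(329,690),(190,142),(200,368),(395,138),(396,362),(165,458),(437,452),(165,486),(437,480)]),[506,22,0])
o=np.array([185,0]);c=lambda L:[o+np.array(p)/3.6 for p in L]
fit(P,[(-60,65,0),(-60,-65,0),(-60,52,0),(-60,-52,0)],c([(85,139),(640,127),(138,137),(592,128)]),[686,-9,0])
```

```text
[5.11664e+02 1.53130e+01 2.90000e-02] deg 1.66 res px
 [[-0.8, -0.7], [0.0, -0.8], [-0.9, 0.4], [0.2, 0.6], [-0.6, 2.2], [1.2, 2.4], [-0.2, -0.7], [0.3, -0.3], [0.3, -1.2], [0.1, -0.1], [0.1, -0.3], [0.0, -0.5], [0.5, -0.0], [-0.1, -0.3]]
[ 6.93997e+02 -6.01900e+00  2.10000e-02] deg 1.19 res px
 [[0.6, -0.2], [0.1, -0.1], [1.2, 0.1], [-2.0, -0.0]]
```

Run:
```python
from fit import *
P=load("wrist_1")
for u,v in [(234,207),(271,205),(275,258),(240,260),(127,230),(115,280),(80,185)]: print(u,v,pix2w(P,u,v,10).round(0))
```

```text
234 207 [430. 154.  10.]
271 205 [433. 100.  10.]
275 258 [346.  92.  10.]
240 260 [343. 147.  10.]
127 230 [394. 315.  10.]
115 280 [308. 345.  10.]
80 185 [463. 372.  10.]
```

Call:
move_arm(
  deltas=[
    [-1.0,-4.5,0,0,0,0],
    [-1.0,-4.5,0,0,0,0],
    [-1.0,-4.5,0,0,0,0],
    [-1.0,-4.5,0,0,0,0],
    [-1.1,-4.45,0,0,0,0],
    [0,0,0,0,0,4],
    [0,0,4,0,0,0],
    [0,0,0,0,0,0],
    [0,0,0,0,0,0],
    [0,0,0,0,0,0],
  ],
)

```text
time_s: 4.35
eef_pos: [454.8, 239.9, 81.8]
ee_rot: [-0.0, 0.999, -0.035, 0.001]
force: [-0.4, -0.7, 1.2]
grip_width: 0.998
```

```bash
python3 look.py 3 wrist;  python3 - <<'E'
from h import *
a=cv2.imread("pics/wrist_3.png")
crop(a,150,150,370,320,3.6,"pics/w3.png")
E
```

```text
4.4 [454.9 239.9  81.8] [-3.000e-04  9.994e-01 -3.530e-02  1.100e-03] [0.257 0.46  1.713 0.    0.966 1.899] [-0.3  0.   0.5] 0.9955059462710972
```

View pics/w3.png

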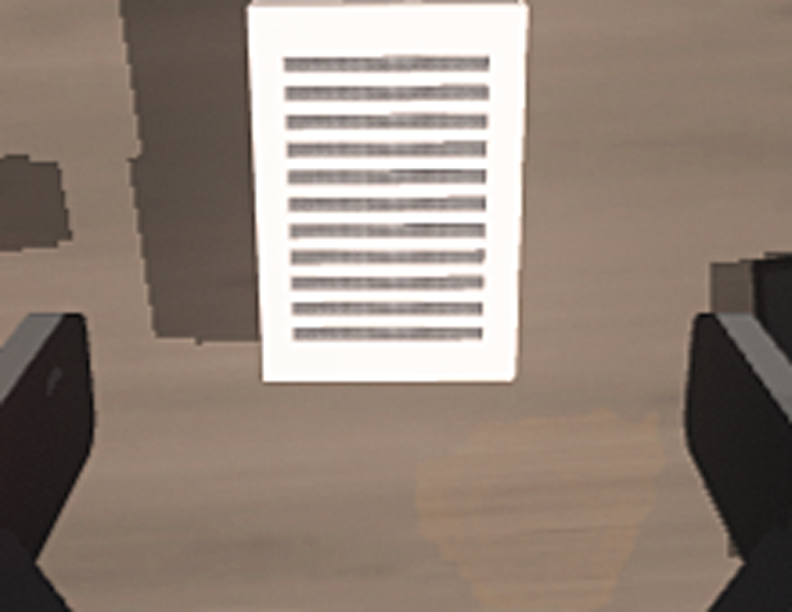

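Run:
```python
from fit import *
P=load("wrist_3")
o=np.array([150,150]);c=lambda L:[o+np.array(p)/3.6 for p in L]
fit(P,[(42,28,24),(42,-28,24),(-42,-28,24),(-42,28,24)],c([(248,5),(529,5),(515,381),(263,381)]),[450,237,0])
```

```text
[ 4.54028e+02  2.40580e+02 -6.80000e-02] deg -3.92 res px
 [[0.1, -0.0], [-0.0, -0.1], [-0.1, 0.1], [0.1, 0.2]]
```

Call:
move_arm(
  deltas=[
    [-0.08,-0.05,2,0,0,0],
    [0,0,3,0,0,0],
    [0,0,2,0,0,0],
    [0,0,0.9,0,0,0],
    [0,0,0,0,0,0],
    [0,0,0,0,0,0],
    [0,0,0,0,0,0],
    [0,0,0,0,0,0],
    [0,0,0,0,0,0],
    [0,0,0,0,0,0],
  ],
)

```text
time_s: 5.4
eef_pos: [453.4, 240.5, 1.5]
ee_rot: [-0.0, 0.999, -0.035, 0.0]
force: [0.0, -1.2, 0.6]
grip_width: 1.001
```

Call:
move_arm(
  deltas=[
    [0,0,0,0,0,0],
    [0,0,0,0,0,0],
    [0,0,0,0,0,0],
    [0,0,0,0,0,0],
    [0,0,0,0,0,0],
    [0,0,0,0,0,0],
    [0,0,0,0,0,0],
    [0,0,0,0,0,0],
    [0,0,0,0,0,0],
    [0,0,0,0,0,0],
  ],
  grip=5,
  newtons=50,
)

```text
time_s: 6.4
eef_pos: [453.3, 240.3, 1.5]
ee_rot: [0.0, 0.999, -0.035, 0.0]
force: [-0.1, -3.4, 4.9]
grip_width: 0.646
```

```bash
python3 look.py 4 wrist
```

```text
6.45 [453.3 240.3   1.6] [ 1.000e-04  9.994e-01 -3.510e-02  1.000e-04] [ 0.259  0.594  1.76  -0.     0.787  1.9  ] [-2.6 -3.6  5. ] 0.6430782111315071
```

View pics/wrist_4.png

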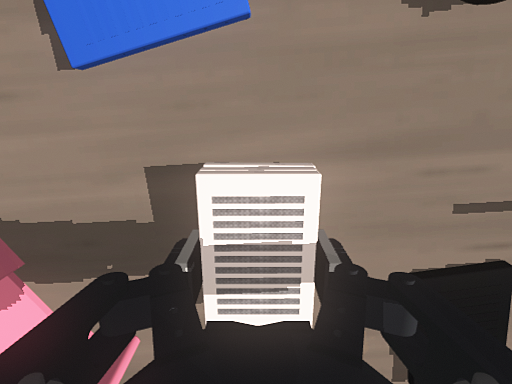

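```bash
cat > plan.py <<'E'
from h import *
def tcp(tray,th,Ax,Az,off,yawoff=0.,y=0.):
    """tray=(x,y,yaw); off=(ox,oz): pile centre in tool coords (x, z); returns pos, Rotation"""
    c,s=np.cos(th),np.sin(th)
    cx=Ax+42*c-12*s; cz=Az+42*s+12*c
    Rt=R.from_euler('z',tray[2])
    Rp=Rt*R.from_euler('z',yawoff)*R.from_euler('y',-th)      # pile axes
    Rtool=Rp*R.from_euler('x',np.pi)
    pc=np.array([tray[0],tray[1],0])+Rt.apply([cx,y,cz])
    return pc-Rtool.apply([off[0],0,off[1]]),Rtool
def delta(p0,R0,p1,R1):
    return np.r_[R0.inv().apply(p1-p0)/10,np.degrees((R0.inv()*R1).as_rotvec())]
def now():
    s=ctrl.sense();return s["eef_pos"],rot(s["ee_rot"])
E
python3 - <<'E'
from plan import *
tray=(511.7,15.2,np.radians(1.7));off=(.7,-10.5)
p,r=now();p=p+[0,0,138]
q=tcp(tray,.28,-28,70,off)
print(p,q[0],delta(p,r,*q).round(2), delta(p,r,q[0],r).round(2))
E
```

```text
[453.34629128 240.29062993 139.55642142] [522.97209265  15.5345479   82.85507144] [ 8.52 21.93  5.68  0.81 16.02 -5.68] [ 8.52 21.93  5.68  0.    0.    0.  ]
```

Call:
move_arm(
  deltas=[
    [0,0,-0.5,0,0,0],
    [0,0,-1.5,0,0,0],
    [0,0,-3,0,0,0],
    [0,0,-4,0,0,0],
    [0,0,-3.3,0,0,0],
    [0,0,-1.5,0,0,0],
    [0,0,0,0,0,0],
    [0,0,0,0,0,0],
    [0,0,0,0,0,0],
    [0,0,0,0,0,0],
  ],
)

```text
time_s: 7.45
eef_pos: [452.8, 240.3, 138.2]
ee_rot: [0.0, 0.999, -0.035, -0.001]
force: [-0.4, -0.1, -2.2]
grip_width: 0.639
```

```bash
python3 look.py 5 wrist side
```

```text
7.55 [453.  240.4 138.6] [ 2.000e-04  9.994e-01 -3.510e-02 -7.000e-04] [0.259 0.381 1.66  0.    1.102 1.9  ] [-0.6 -0.1 -1.9] 0.6426359859112459
```

View pics/wrist_5.png

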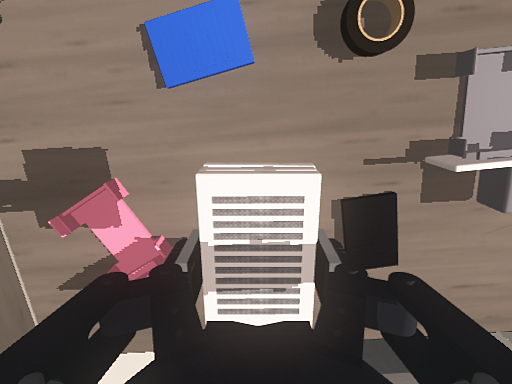

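Run:
```python
from fit import *
a=cv2.imread("pics/wrist_5.png");crop(a,180,150,340,330,4,"pics/w5.png")
```

```text
(no output)
```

View pics/w5.png

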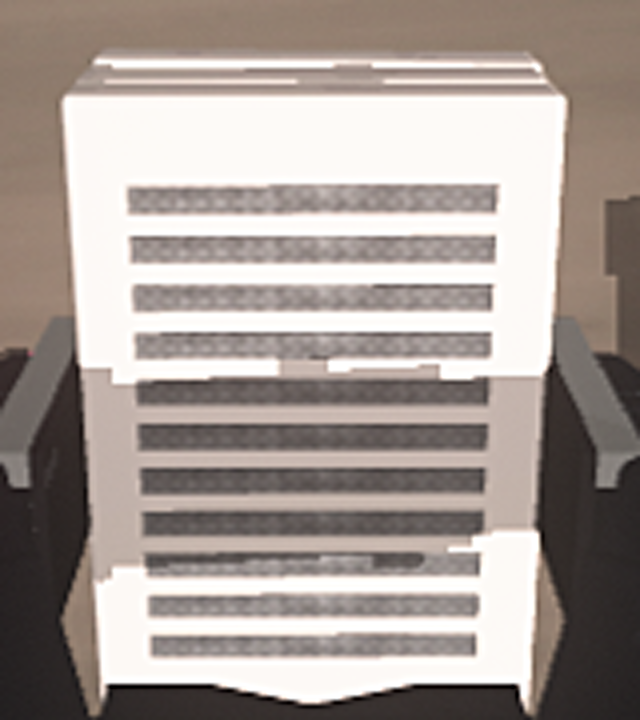

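Run:
```python
from fit import *
P=load("wrist_5")
o=np.array([180,150]);c=lambda L:[o+np.array(p)/4 for p in L]
x=fit(P,[(42,28,161),(42,-28,161)],c([(63,97),(567,97)]),[450,237,0])
x=fit(P,[(42,28,161),(42,-28,161),(42,28,137),(42,-28,137)],c([(63,97),(567,97),(95,53),(538,55)]),[450,237,0])
s=ctrl.sense();print(rot(s["ee_rot"]).inv().apply([x[0]-s["eef_pos"][0],x[1]-s["eef_pos"][1],0]))
```

```text
[ 4.53704e+02  2.40712e+02 -7.00000e-02] deg -3.99 res px
 [[-0.7, 0.0], [0.7, 0.0]]
[ 4.53784e+02  2.40651e+02 -7.20000e-02] deg -4.1 res px
 [[-0.4, -0.3], [1.0, -0.0], [1.3, 0.3], [-2.0, -0.0]]
[ 0.75849605 -0.34489202 -0.00112768]
```

Call:
move_arm(
  deltas=[
    [1.2,3,0,0,0,0],
    [1.7,4.4,0,0,0,0],
    [1.7,4.4,0,0,0,0],
    [1.7,4.4,0,0,0,0],
    [1.4,3.7,0,0,0,0],
    [0.8,2.0,0,0,0,0],
    [0,0,0,0,0,-5.7],
    [0,0,0,0,8,0],
    [0,0,0,0,8,0],
    [0,0,0,0,0,0],
  ],
)

```text
time_s: 8.55
eef_pos: [520.0, 16.4, 138.0]
ee_rot: [-0.002, 0.99, 0.014, 0.138]
force: [-0.9, -1.1, -1.4]
grip_width: 0.642
```

```bash
python3 look.py 6 wrist side scene
python3 - <<'E'
from plan import *
tray=(511.7,15.2,np.radians(1.7));off=(.75,-10.5)
p,r=now()
print(p)
for a in [(.28,-28,70),(.28,-28,30)]: print(a,delta(p,r,*tcp(tray,*a,off)).round(2))
E
```

```text
8.7 [523.3  15.8 139.7] [-0.002   0.9903  0.0145  0.1385] [-0.229  0.273  1.841  0.101  0.761  1.249] [ 0.3  0.1 -1.4] 0.6461853675196174
[523.34593208  15.84553133 139.73777849]
(0.28, -28, 70) [-1.6   0.03  5.46  0.01  0.12 -0.02]
(0.28, -28, 30) [-2.7   0.03  9.31  0.01  0.12 -0.02]
```

View pics/wrist_6.png

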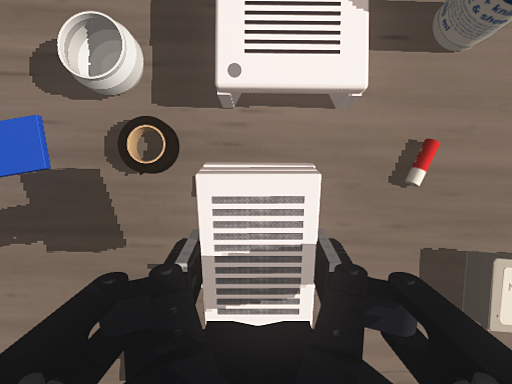

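View pics/scene_6.png

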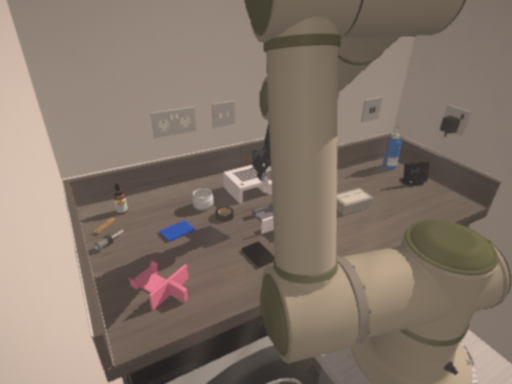

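Call:
move_arm(
  deltas=[
    [-0.9,0,2.5,0,0,0],
    [-0.9,0,3.3,0,0,0],
    [-0.9,0,2.5,0,0,0],
    [0,0,1,0,0,0],
    [0,0,0,0,0,0],
    [0,0,0,0,0,0],
    [0,0,0,0,0,0],
    [0,0,0,0,0,0],
    [0,0,0,0,0,0],
    [0,0,0,0,0,0],
  ],
)

```text
time_s: 9.7
eef_pos: [522.5, 16.0, 42.8]
ee_rot: [-0.002, 0.99, 0.015, 0.139]
force: [0.5, 0.4, -1.7]
grip_width: 0.648
```

```bash
python3 look.py 7 wrist side scene
python3 - <<'E'
from plan import *
tray=(511.7,15.2,np.radians(1.7));off=(.75,-10.5)
p,r=now()
print(p)
for a in [(.28,-28,30),(.28,-28,15),(.28,-28,7)]: print(a,delta(p,r,*tcp(tray,*a,off)).round(2))
a=cv2.imread("pics/side_7.png");crop(a,200,150,340,250,5,"pics/s7.png")
E
```

```text
9.85 [522.4  16.   42.6] [-0.002   0.9902  0.0145  0.1392] [-0.229  0.438  1.927  0.145  0.511  1.195] [ 0.8 -0.2 -1.1] 0.6430258956351247
[522.3761681   15.98997165  42.56056489]
(0.28, -28, 30) [ 0.06  0.05 -0.01  0.01  0.04 -0.02]
(0.28, -28, 15) [-0.35  0.05  1.43  0.01  0.04 -0.02]
(0.28, -28, 7) [-0.58  0.05  2.2   0.01  0.04 -0.02]
```

View pics/wrist_7.png

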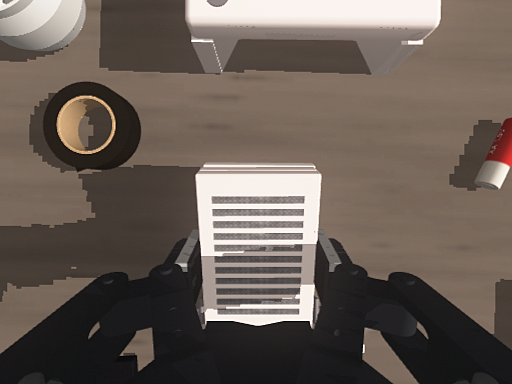

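View pics/s7.png

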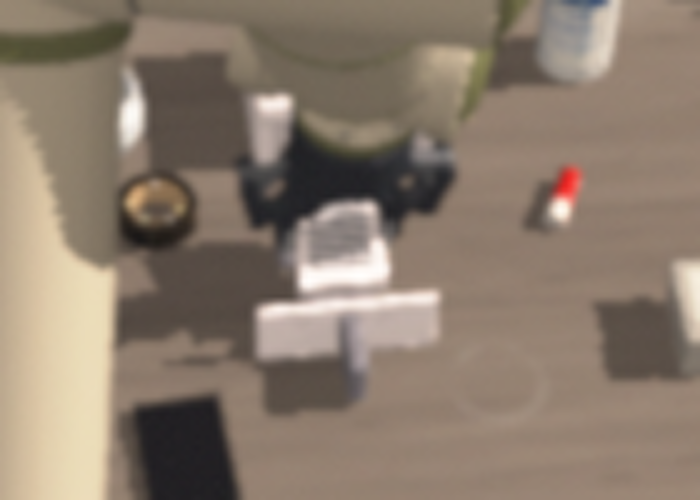

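Call:
move_arm(
  deltas=[
    [-0.2,0.05,0.8,0,0,0],
    [-0.2,0,0.8,0,0,0],
    [-0.18,0,0.6,0,0,0],
    [0,0,0,0,0,0],
    [0,0,0,0,0,0],
    [0,0,0,0,0,0],
    [0,0,0,0,0,0],
    [0,0,0,0,0,0],
    [0,0,0,0,0,0],
    [0,0,0,0,0,0],
  ],
)

```text
time_s: 10.85
eef_pos: [522.9, 15.5, 19.8]
ee_rot: [-0.002, 0.99, 0.014, 0.139]
force: [0.3, 0.1, -0.9]
grip_width: 0.642
```

```bash
cat > seq.py <<'E'
from plan import *
import sys
tray=(511.7,15.2,np.radians(1.7));off=(.75,-10.5)
p,r=now();s=ctrl.sense();print(p,s["force"].round(1))
for a in eval(sys.argv[1]):
    q=tcp(tray,*a,off);print(a,"Bx",round(a[1]-24*np.sin(a[0]),1),"Cx",round(a[1]+84*np.cos(a[0]),1),delta(p,r,*q).round(2).tolist());p,r=q
E
python3 seq.py '[(.28,-28,7),(.28,-32,6),(.28,-36.5,5.5)]'
```

```text
[522.89585084  15.51099733  19.77405627] [ 0.3  0.1 -0.9]
(0.28, -28, 7) Bx -34.6 Cx 52.7 [0.0, -0.0, -0.01, 0.01, 0.04, -0.02]
(0.28, -32, 6) Bx -38.6 Cx 48.7 [-0.41, 0.0, -0.01, 0.0, 0.0, 0.0]
(0.28, -36.5, 5.5) Bx -43.1 Cx 44.2 [-0.45, -0.0, -0.08, 0.0, 0.0, 0.0]
```

Force-free so far. Slide under the lip.

Call:
move_arm(
  deltas=[
    [-0.2,0,0,0,0,0],
    [-0.2,0,0,0,0,0],
    [-0.15,0,-0.02,0,0,0],
    [-0.15,0,-0.03,0,0,0],
    [-0.15,0,-0.03,0,0,0],
    [0,0,0,0,0,0],
    [0,0,0,0,0,0],
    [0,0,0,0,0,0],
    [0,0,0,0,0,0],
    [0,0,0,0,0,0],
  ],
)

```text
time_s: 11.85
eef_pos: [514.5, 15.3, 18.1]
ee_rot: [-0.002, 0.99, 0.014, 0.139]
force: [-0.4, -1.0, -1.7]
grip_width: 0.641
```

```bash
python3 seq.py '[(.28,-36.5,5.5),(.24,-37.5,5.2),(.2,-38.5,5),(.16,-39.4,4.8),(.12,-40.3,4.6),(.08,-41,4.5),(.04,-41.6,4.4),(0,-42,4.3)]'; python3 look.py 8 wrist side
python3 - <<'E'
from plan import *
a=cv2.imread("pics/side_8.png");crop(a,200,150,340,250,5,"pics/s8.png")
E
```

```text
[514.50728214  15.27875974  18.1399902 ] [-0.4 -1.  -1.7]
(0.28, -36.5, 5.5) Bx -43.1 Cx 44.2 [-0.0, -0.0, -0.02, 0.0, 0.04, -0.02]
(0.24, -37.5, 5.2) Bx -43.2 Cx 44.1 [-0.1, -0.0, 0.17, 0.0, -2.29, -0.0]
(0.2, -38.5, 5) Bx -43.3 Cx 43.8 [-0.1, -0.0, 0.16, -0.0, -2.29, -0.0]
(0.16, -39.4, 4.8) Bx -43.2 Cx 43.5 [-0.09, 0.0, 0.17, 0.0, -2.29, -0.0]
(0.12, -40.3, 4.6) Bx -43.2 Cx 43.1 [-0.09, -0.0, 0.17, -0.0, -2.29, -0.0]
(0.08, -41, 4.5) Bx -42.9 Cx 42.7 [-0.07, 0.0, 0.17, 0.0, -2.29, -0.0]
(0.04, -41.6, 4.4) Bx -42.6 Cx 42.3 [-0.06, -0.0, 0.17, -0.0, -2.29, -0.0]
(0, -42, 4.3) Bx -42.0 Cx 42.0 [-0.04, 0.0, 0.17, -0.0, -2.29, -0.0]
11.95 [514.5  15.3  18.1] [-0.002   0.9902  0.0145  0.1392] [-0.235  0.475  1.961  0.17   0.441  1.162] [ 0.2  0.1 -2.1] 0.6445757119268479
```

View pics/wrist_8.png

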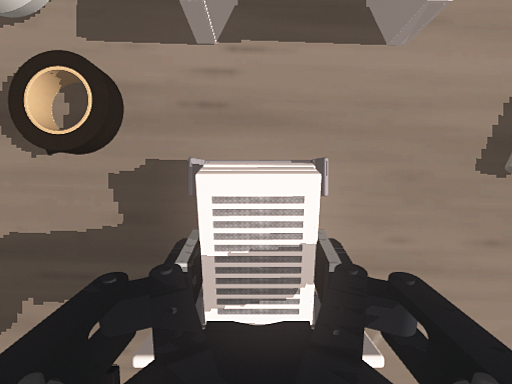

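View pics/s8.png

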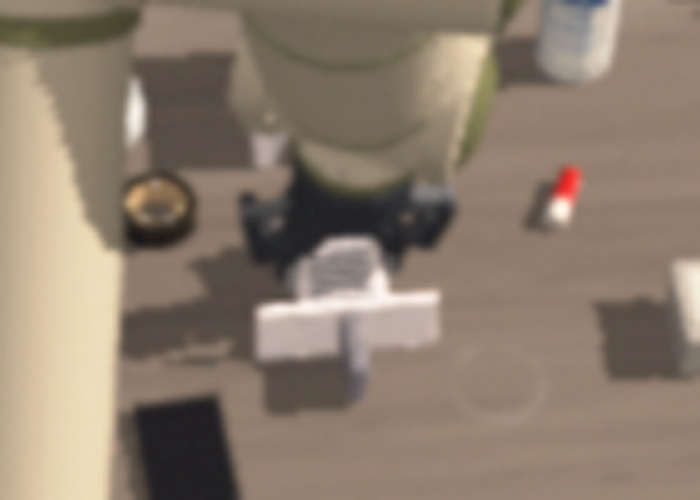

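Call:
move_arm(
  deltas=[
    [-0.1,0,0.17,0,-2.3,0],
    [-0.1,0,0.16,0,-2.3,0],
    [-0.09,0,0.17,0,-2.3,0],
    [-0.09,0,0.17,0,-2.3,0],
    [0,0,0,0,0,0],
    [0,0,0,0,0,0],
    [0,0,0,0,0,0],
    [0,0,0,0,0,0],
    [0,0,0,0,0,0],
    [0,0,0,0,0,0],
  ],
)

```text
time_s: 12.95
eef_pos: [512.2, 15.2, 10.8]
ee_rot: [-0.001, 0.998, 0.015, 0.059]
force: [-0.6, -0.4, -1.1]
grip_width: 0.647
```

```bash
python3 seq.py '[(.12,-40.3,4.6),(.08,-41,4.5),(.04,-41.6,4.4),(0,-42,4.3)]'; python3 look.py 9 wrist
```

```text
[512.18881665  15.20281437  10.81618077] [-0.6 -0.4 -1.1]
(0.12, -40.3, 4.6) Bx -43.2 Cx 43.1 [0.0, -0.0, -0.02, 0.0, 0.06, -0.02]
(0.08, -41, 4.5) Bx -42.9 Cx 42.7 [-0.07, 0.0, 0.17, 0.0, -2.29, -0.0]
(0.04, -41.6, 4.4) Bx -42.6 Cx 42.3 [-0.06, -0.0, 0.17, -0.0, -2.29, -0.0]
(0, -42, 4.3) Bx -42.0 Cx 42.0 [-0.04, 0.0, 0.17, -0.0, -2.29, -0.0]
13.0 [512.2  15.2  10.8] [-9.000e-04  9.981e-01  1.460e-02  5.940e-02] [-0.214  0.532  1.85   0.048  0.644  1.291] [-0.6  0.  -1.2] 0.6472272854222789
```

View pics/wrist_9.png

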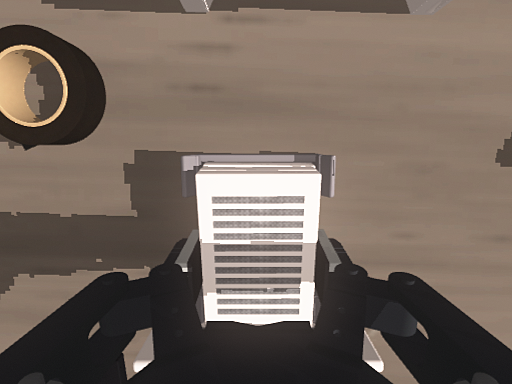

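Call:
move_arm(
  deltas=[
    [-0.07,0,0.17,0,-2.3,0],
    [-0.06,0,0.17,0,-2.3,0],
    [-0.04,0,0.15,0,-2.3,0],
    [0,0,0,0,0,0],
    [0,0,0,0,0,0],
    [0,0,0,0,0,0],
    [0,0,0,0,0,0],
    [0,0,0,0,0,0],
    [0,0,0,0,0,0],
    [0,0,0,0,0,0],
  ],
)

```text
time_s: 14.0
eef_pos: [510.9, 15.2, 5.8]
ee_rot: [0.0, 1.0, 0.015, -0.001]
force: [-0.4, 0.3, -1.9]
grip_width: 0.643
```

```bash
python3 seq.py '[(0,-42,4)]'; python3 look.py 10 wrist side
python3 - <<'E'
from plan import *
a=cv2.imread("pics/side_10.png");crop(a,200,150,340,250,5,"pics/s10.png")
E
```

```text
[510.90413919  15.177761     5.75449954] [-0.4  0.3 -1.9]
(0, -42, 4) Bx -42.0 Cx 42.0 [0.0, 0.0, 0.03, -0.0, 0.1, -0.02]
14.1 [510.9  15.2   5.8] [ 0.000e+00  9.999e-01  1.460e-02 -8.000e-04] [-0.2    0.584  1.763 -0.     0.796  1.342] [ 0.6 -0.  -2.1] 0.6424016834208492
```

View pics/wrist_10.png

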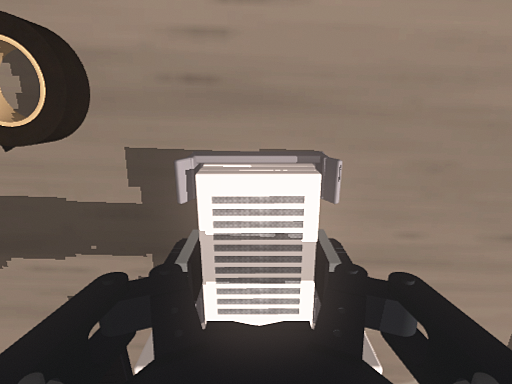

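View pics/s10.png

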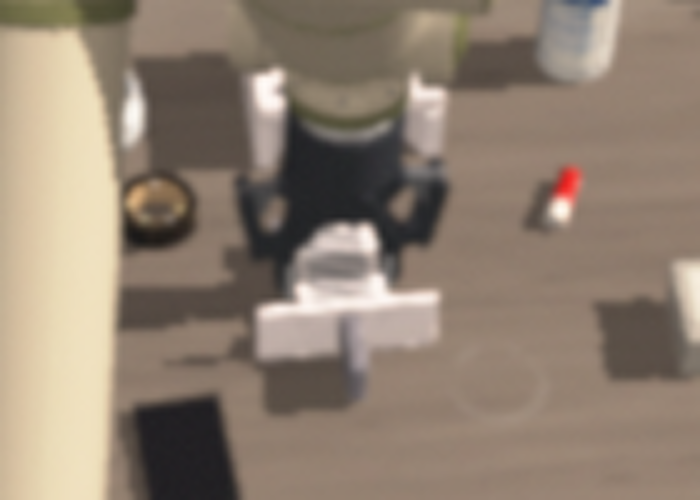

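Call:
move_arm(
  deltas=[
    [0,0,0.05,0,0,0],
    [0,0,0,0,0,0],
    [0,0,0,0,0,0],
    [0,0,0,0,0,0],
    [0,0,0,0,0,0],
    [0,0,0,0,0,0],
    [0,0,0,0,0,0],
    [0,0,0,0,0,0],
    [0,0,0,0,0,0],
    [0,0,0,0,0,0],
  ],
  grip=8.5,
)

```text
time_s: 15.1
eef_pos: [510.9, 15.2, 5.3]
ee_rot: [0.0, 1.0, 0.015, -0.001]
force: [1.1, 0.2, 0.4]
grip_width: 0.998
```

Call:
move_arm(
  deltas=[
    [0,0,-1,0,0,0],
    [0,0,-3,0,0,0],
    [0,0,-4,0,0,0],
    [0,0,-3,0,0,0],
    [0,0,0,0,0,0],
    [0,0,0,0,0,0],
    [0,0,0,0,0,0],
    [0,0,0,0,0,0],
    [0,0,0,0,0,0],
    [0,0,0,0,0,0],
  ],
)

```text
time_s: 16.1
eef_pos: [511.0, 15.2, 114.8]
ee_rot: [-0.0, 1.0, 0.015, -0.001]
force: [-0.1, -0.2, 0.2]
grip_width: 0.996
```

```bash
python3 look.py 11 wrist scene
python3 - <<'E'
from plan import *
a=cv2.imread("pics/wrist_11.png");crop(a,170,120,350,300,4.2,"pics/w11.png")
crop(a,100,0,430,60,2.4,"pics/w11c.png")
E
```

```text
16.2 [511.   15.2 115. ] [-0.      0.9999  0.0146 -0.0011] [-0.2    0.409  1.689 -0.     1.046  1.342] [ 0.3 -0.1  0.2] 0.9941604765284047
```

View pics/w11.png

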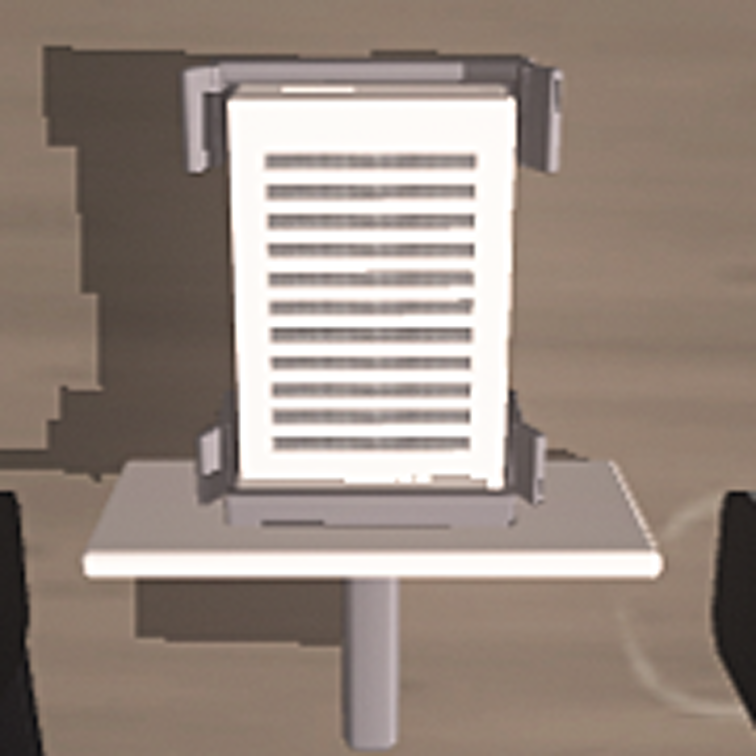

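View pics/wrist_11.png

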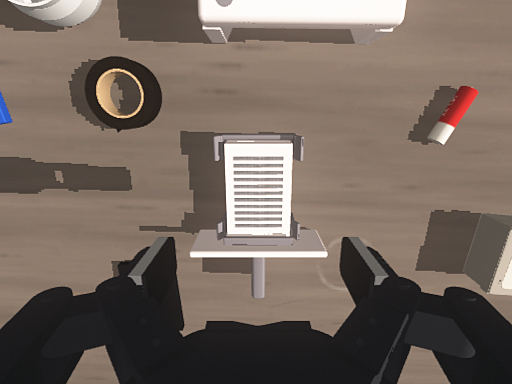

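Run:
```python
from fit import *
from plan import *
P=load("wrist_11")
o=np.array([170,120]);c=lambda L:[o+np.array(p)/4.2 for p in L]
t=fit(P,[(-44.5,58,48),(-44.5,-58,48),(-50.5,58,48),(-50.5,-58,48),(-96.5,6,42),(-96.5,-6,42),(-37.5,30,36),(-37.5,-30,36),(-44.5,30,36),(-44.5,-30,36)],c([(84,552),(662,552),(88,577),(660,577),(347,745),(396,744),(227,496),(519,494),(227,524),(517,523)]),[506,22,0])
p,r=now();T=R.from_euler('z',t[2])
f=T.apply([-80,0,0])+[t[0],t[1],12];print(f,r.inv().apply(f-p))
a=cv2.imread("pics/wrist_11.png");crop(a,180,0,430,50,3.2,"pics/w11c.png")
```

```text
[5.11746e+02 1.51750e+01 3.00000e-02] deg 1.71 res px
 [[-0.7, -0.4], [0.7, -0.4], [-1.2, 0.1], [0.6, 0.0], [-0.5, 1.8], [1.0, 2.0], [0.2, -1.1], [-0.3, -0.6], [0.4, -0.5], [-0.1, -0.2]]
[431.78123196  12.78454214  12.        ] [-7.90668611e+01  8.94125393e-02  1.03175244e+02]
```

View pics/w11c.png

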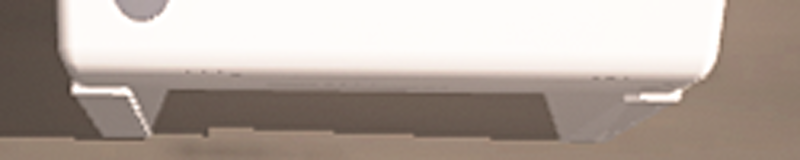

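Run:
```python
from fit import *
P=load("wrist_11")
o=np.array([180,0]);c=lambda L:[o+np.array(p)/3.2 for p in L]
fit(P,[(-60,65,0),(-60,-65,0),(-60,52,0),(-60,-52,0)],c([(105,138),(605,139),(150,136),(558,138)]),[686,-9,0])
P=load("wrist_6");a=cv2.imread("pics/wrist_6.png");crop(a,200,0,400,115,4,"pics/w6c.png")
```

```text
[ 6.94149e+02 -6.04000e+00  2.80000e-02] deg 1.61 res px
 [[-0.3, -0.3], [-0.0, -0.2], [1.3, 0.3], [-1.0, 0.1]]
```

View pics/w6c.png

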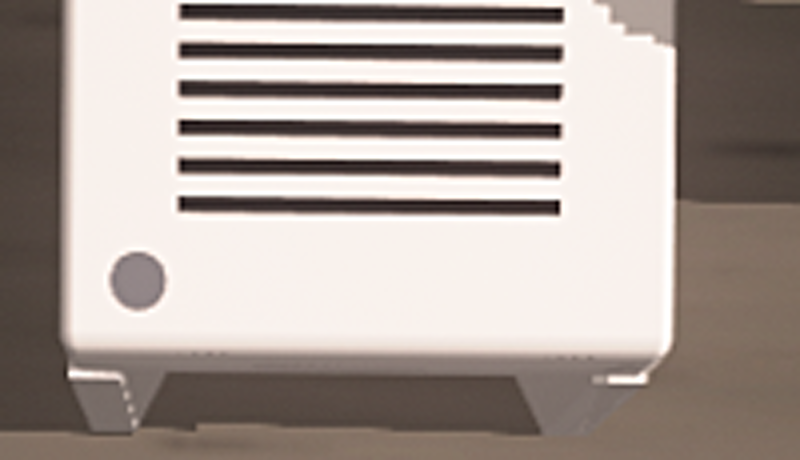

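Call:
move_arm(
  deltas=[
    [-2,0,0,0,0,0],
    [-4,0,0,0,0,0],
    [-1.9,0,0,0,0,0],
    [0,0,2,0,0,0],
    [0,0,4,0,0,0],
    [0,0,3,0,0,0],
    [0,0,1.3,0,0,0],
    [0,0,0,0,0,0],
    [0,0,0,0,0,0],
    [0,0,0,0,0,0],
  ],
)

```text
time_s: 17.2
eef_pos: [432.6, 12.7, 13.3]
ee_rot: [0.0, 1.0, 0.015, 0.0]
force: [0.5, -0.8, 0.1]
grip_width: 0.994
```

Call:
move_arm(
  deltas=[
    [0,0,0,0,0,0],
    [0,0,0,0,0,0],
    [0,0,0,0,0,0],
    [0,0,0,0,0,0],
    [0,0,0,0,0,0],
    [0,0,0,0,0,0],
    [0,0,0,0,0,0],
    [0,0,0,0,0,0],
    [0,0,0,0,0,0],
    [0,0,0,0,0,0],
  ],
  grip=0.5,
  newtons=60,
)

```text
time_s: 18.2
eef_pos: [432.0, 12.9, 12.5]
ee_rot: [0.0, 1.0, 0.015, -0.001]
force: [-2.3, 0.6, 5.7]
grip_width: 0.128
```

```bash
python3 look.py 12 wrist side
```

```text
18.3 [432.   12.9  12.5] [ 0.000e+00  9.999e-01  1.470e-02 -9.000e-04] [-2.420e-01  4.480e-01  1.993e+00 -1.000e-03  7.020e-01  1.300e+00] [-2.6  0.4  6.6] 0.12989573801202342
```

View pics/wrist_12.png

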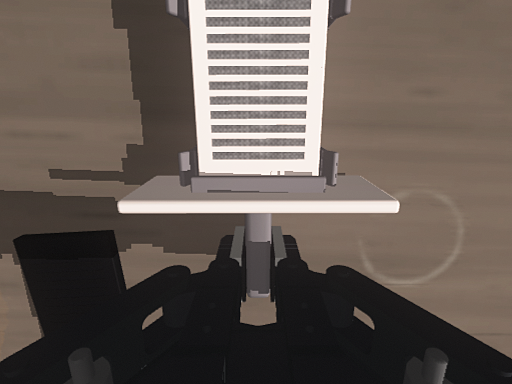

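Run:
```python
from fit import *
P=load("wrist_6")
o=np.array([200,0]);c=lambda L:[o+np.array(p)/4 for p in L]
x=fit(P,[(-60,65,0),(-60,-65,0),(-60,52,0),(-60,-52,0)],c([(92,432),(592,434),(132,432),(540,434)]),[686,-9,0])
# yaw from slots at z=60 : far and near slots
for (a,b) in [((178,212),(560,214)),((178,18),(563,22)),((178,97),(561,99))]:
    A=pix2w(P,*(o+np.array(a)/4),60);B=pix2w(P,*(o+np.array(b)/4),60);d=A-B;print(np.degrees(np.arctan2(-d[0],d[1])),(A+B)/2)
A=[pix2w(P,*(o+np.array(q)/4),60) for q in [(178,12),(178,205),(563,14),(560,207)]]
print(A)
```

```text
[ 6.93731e+02 -6.14800e+00  2.60000e-02] deg 1.48 res px
 [[-0.1, -0.0], [-1.4, 0.0], [2.3, 0.0], [-0.8, -0.0]]
1.4334820211704562 [662.57488044  -7.27172917  60.        ]
1.145630568774923 [702.71502826  -6.34309825  60.        ]
1.437765526966467 [686.50324302  -6.63566312  60.        ]
[array([703.15691137,  33.8909805 ,  60.        ]), array([663.03294016,  32.7034103 ,  60.        ]), array([705.1801093 , -46.48660476,  60.        ]), array([665.03167217, -47.15664984,  60.        ])]
```

Call:
move_arm(
  deltas=[
    [0.3,0.12,0,0,0,0],
    [0.7,0.3,0,0,0,0],
    [1.0,0.4,0,0,0,0],
    [1.0,0.4,0,0,0,0],
    [1.0,0.4,0,0,0,0],
    [1.0,0.4,0,0,0,0],
    [0.8,0.35,0,0,0,0.3],
    [0.46,0.2,0,0,0,0],
    [0,0,0,0,0,0],
    [0,0,0,0,0,0],
  ],
)

```text
time_s: 19.3
eef_pos: [494.5, -10.6, 12.5]
ee_rot: [-0.0, 1.0, 0.012, -0.002]
force: [-5.7, 1.9, 9.3]
grip_width: 0.131
```

```bash
python3 look.py 13 wrist side scene
python3 - <<'E'
from plan import *
a=cv2.imread("pics/side_13.png");crop(a,200,130,340,230,5,"pics/s13.png")
E
```

```text
19.45 [494.5 -10.6  12.5] [-3.000e-04  9.999e-01  1.230e-02 -1.900e-03] [-2.590e-01  5.460e-01  1.809e+00 -1.000e-03  7.900e-01  1.288e+00] [-6.4  2.6  8.9] 0.12957393011629537
```

View pics/wrist_13.png

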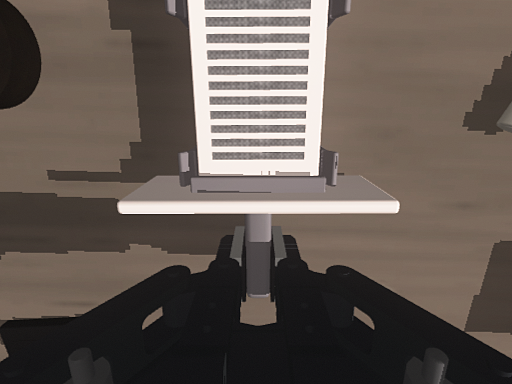

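View pics/s13.png

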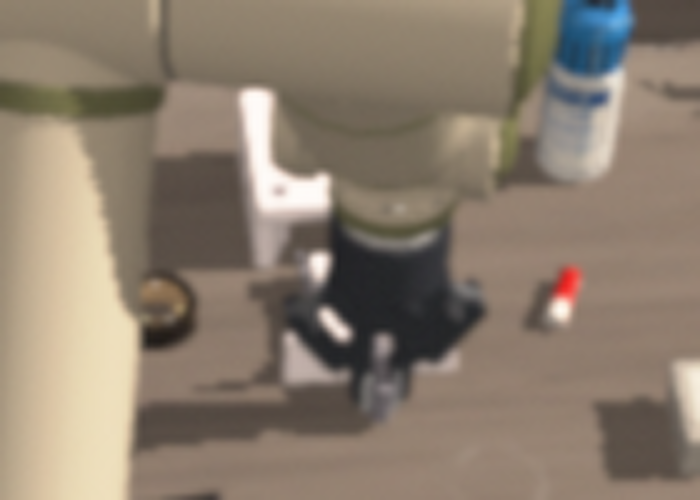

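Call:
move_arm(
  deltas=[
    [0.5,0.03,0,0,0,0],
    [1.0,0,0,0,0,0],
    [1.0,0,0,0,0,0],
    [1.0,0,0,0,0,0],
    [1.0,0,0,0,0,0],
    [0.8,0,0,0,0,0],
    [0.5,0,0,0,0,0],
    [0.2,0,0,0,0,0],
    [0,0,0,0,0,0],
    [0,0,0,0,0,0],
  ],
)

```text
time_s: 20.45
eef_pos: [554.0, -9.7, 12.5]
ee_rot: [-0.0, 1.0, 0.012, -0.003]
force: [-9.6, 0.4, 13.0]
grip_width: 0.133
```

```bash
python3 look.py 14 wrist
```

```text
20.5 [554.   -9.7  12.5] [-2.000e-04  9.999e-01  1.220e-02 -2.600e-03] [-2.290e-01  6.430e-01  1.624e+00 -1.000e-03  8.800e-01  1.319e+00] [-11.1  -0.6  12. ] 0.12715772481557847
```

View pics/wrist_14.png

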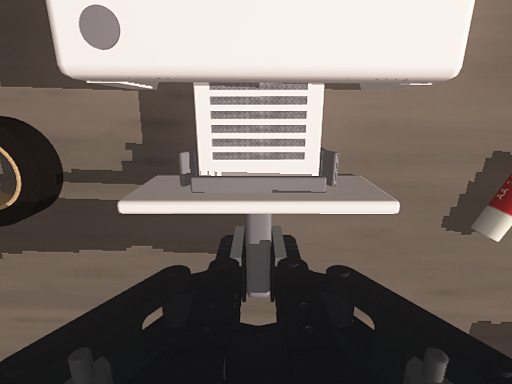

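Call:
move_arm(
  deltas=[
    [0.3,0,-0.05,0,0,0],
    [0.6,0,0,0,0,0],
    [0.8,0,0,0,0,0],
    [0.8,0,0,0,0,0],
    [0.7,0,0,0,0,0],
    [0.4,0,0,0,0,0],
    [0.3,0,0,0,0,0],
    [0.2,0,0,0,0,0],
    [0,0,0,0,0,0],
    [0,0,0,0,0,0],
  ],
)

```text
time_s: 21.5
eef_pos: [595.3, -8.8, 12.6]
ee_rot: [-0.0, 1.0, 0.012, -0.002]
force: [-5.6, 0.6, 6.8]
grip_width: 0.128
```

```bash
python3 look.py 15 wrist
```

```text
21.55 [595.4  -8.8  12.6] [-1.000e-04  9.999e-01  1.210e-02 -2.200e-03] [-2.110e-01  7.120e-01  1.488e+00 -1.000e-03  9.450e-01  1.336e+00] [-6.5  0.5  6.5] 0.1290736359964699
```

View pics/wrist_15.png

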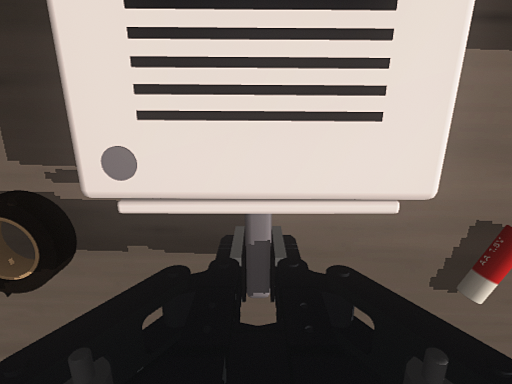

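Call:
move_arm(
  deltas=[
    [0.1,0,0,0,0,0],
    [0.1,0,0,0,0,0],
    [0.1,0,0,0,0,0],
    [0.1,0,0,0,0,0],
    [0,0,0,0,0,0],
    [0,0,0,0,0,0],
    [0,0,0,0,0,0],
    [0,0,0,0,0,0],
    [0,0,0,0,0,0],
    [0,0,0,0,0,0],
  ],
)

```text
time_s: 22.55
eef_pos: [598.7, -8.6, 12.6]
ee_rot: [-0.0, 1.0, 0.012, -0.003]
force: [-10.2, 0.2, 9.1]
grip_width: 0.129
```

```bash
python3 look.py 16 wrist;python3 - <<'E'
from plan import *
a=cv2.imread("pics/wrist_16.png");crop(a,70,150,450,250,2.1,"pics/w16.png")
E
```

```text
22.6 [598.8  -8.6  12.6] [-2.000e-04  9.999e-01  1.200e-02 -3.000e-03] [-2.100e-01  7.190e-01  1.475e+00 -1.000e-03  9.530e-01  1.338e+00] [-10.4  -0.4   9.6] 0.128278030562199
```

View pics/w16.png

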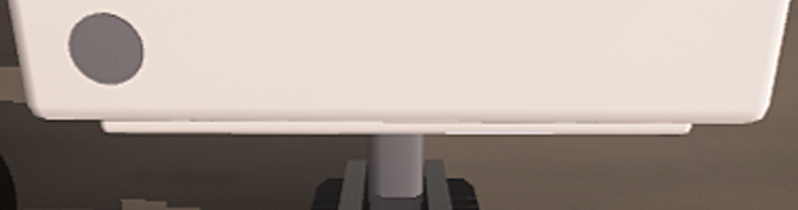

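Call:
move_arm(
  deltas=[
    [0.05,0,0,0,0,0],
    [0.05,0,0,0,0,0],
    [0.05,0,0,0,0,0],
    [0,0,0,0,0,0],
    [0,0,0,0,0,0],
    [0,0,0,0,0,0],
    [0,0,0,0,0,0],
    [0,0,0,0,0,0],
    [0,0,0,0,0,0],
    [0,0,0,0,0,0],
  ],
)

```text
time_s: 23.6
eef_pos: [598.9, -8.5, 12.6]
ee_rot: [-0.0, 1.0, 0.012, -0.005]
force: [-18.9, -0.0, 14.5]
grip_width: 0.131
```

Call:
move_arm(
  deltas=[
    [0.05,0,0,0,0,0],
    [0.05,0,0,0,0,0],
    [0.05,0,0,0,0,0],
    [0,0,0,0,0,0],
    [0,0,0,0,0,0],
    [0,0,0,0,0,0],
    [0,0,0,0,0,0],
    [0,0,0,0,0,0],
    [0,0,0,0,0,0],
    [0,0,0,0,0,0],
  ],
)

```text
time_s: 24.6
eef_pos: [598.8, -8.5, 12.5]
ee_rot: [-0.001, 1.0, 0.012, -0.007]
force: [-28.6, -2.2, 20.8]
grip_width: 0.126
```

```bash
python3 look.py 17 wrist;python3 - <<'E'
from plan import *
a=cv2.imread("pics/wrist_17.png");crop(a,70,150,450,250,2.1,"pics/w17.png")
E
```

```text
24.65 [598.8  -8.5  12.5] [-5.000e-04  9.999e-01  1.210e-02 -6.900e-03] [-0.209  0.723  1.468 -0.002  0.964  1.339] [-28.9  -2.4  21.2] 0.12636014948798382
```

View pics/w17.png

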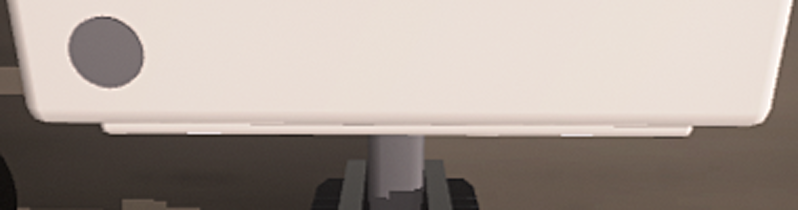

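Call:
move_arm(
  deltas=[
    [-0.1,0,0,0,0,0],
    [-0.1,0,0,0,0,0],
    [0,0,0,0,0,0],
    [0,0,0,0,0,0],
    [0,0,0,0,0,0],
    [0,0,0,0,0,0],
    [0,0,0,0,0,0],
    [0,0,0,0,0,0],
    [0,0,0,0,0,0],
    [0,0,0,0,0,0],
  ],
)

```text
time_s: 25.65
eef_pos: [598.9, -8.5, 12.6]
ee_rot: [-0.0, 1.0, 0.012, -0.004]
force: [-15.7, -0.1, 12.9]
grip_width: 0.128
```

Call:
move_arm(
  deltas=[
    [0,0,0,0,0,0],
    [0,0,0,0,0,0],
    [0,0,0,0,0,0],
    [0,0,0,0,0,0],
    [0,0,0,0,0,0],
    [0,0,0,0,0,0],
    [0,0,0,0,0,0],
    [0,0,0,0,0,0],
    [0,0,0,0,0,0],
    [0,0,0,0,0,0],
  ],
  grip=6,
)

```text
time_s: 26.65
eef_pos: [601.3, -8.8, 12.6]
ee_rot: [0.0, 1.0, 0.012, -0.001]
force: [-0.2, -0.2, -0.2]
grip_width: 0.704
```

```bash
python3 look.py 18 wrist;python3 - <<'E'
from plan import *
a=cv2.imread("pics/wrist_18.png");crop(a,70,150,450,300,2.1,"pics/w18.png")
E
```

```text
26.7 [601.3  -8.8  12.6] [ 0.000e+00  9.999e-01  1.200e-02 -9.000e-04] [-0.209  0.721  1.47  -0.     0.952  1.338] [-0.2 -0.3  0. ] 0.7025521138659424
```

View pics/w18.png

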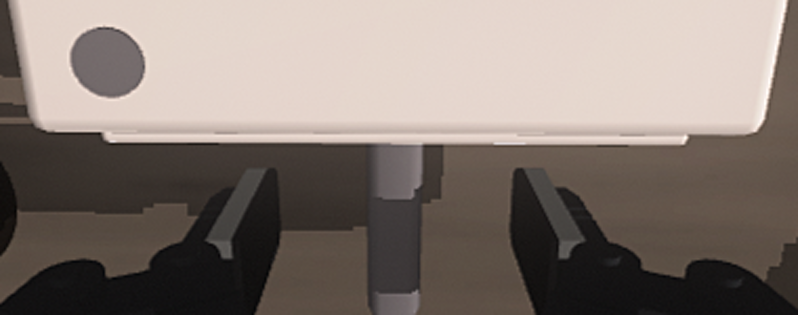

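Call:
move_arm(
  deltas=[
    [0,0,-1,0,0,0],
    [0,0,-3,0,0,0],
    [-1,0,-4,0,0,0],
    [-3,0,-3,0,0,0],
    [-4,0,-2,0,0,0],
    [-2,0,0,0,0,0],
    [0,0,0,0,0,0],
    [0,0,0,0,0,0],
    [0,0,0,0,0,0],
    [0,0,0,0,0,0],
  ],
)

```text
time_s: 27.7
eef_pos: [502.1, -11.2, 142.4]
ee_rot: [-0.0, 1.0, 0.012, -0.001]
force: [-0.8, -0.8, -0.1]
grip_width: 0.704
```

```bash
python3 look.py 19 wrist side scene;python3 - <<'E'
from plan import *
a=cv2.imread("pics/wrist_19.png");crop(a,130,50,390,250,3,"pics/w19.png")
E
```

```text
27.85 [501.8 -11.2 142.5] [-1.000e-04  9.999e-01  1.210e-02 -1.100e-03] [-2.560e-01  3.540e-01  1.687e+00 -1.000e-03  1.102e+00  1.291e+00] [-0.3 -0.3 -0.1] 0.7001507843151119
```

View pics/w19.png

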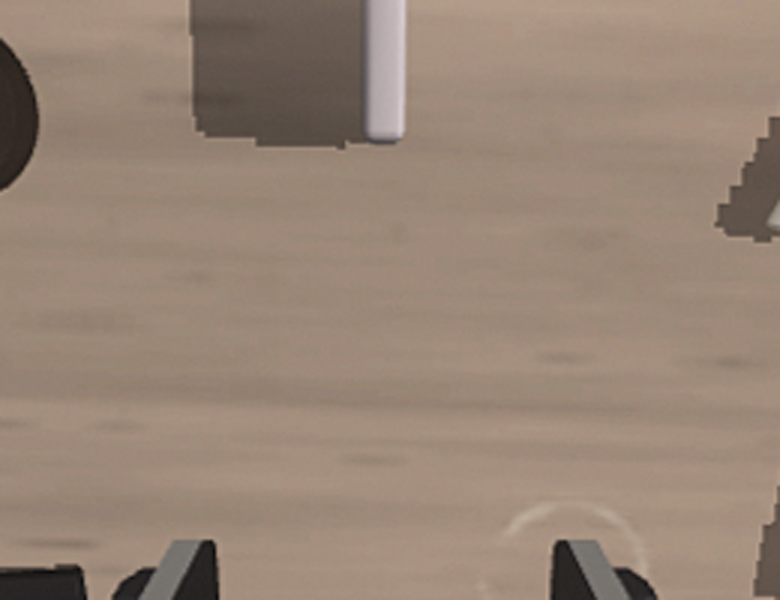

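View pics/side_19.png

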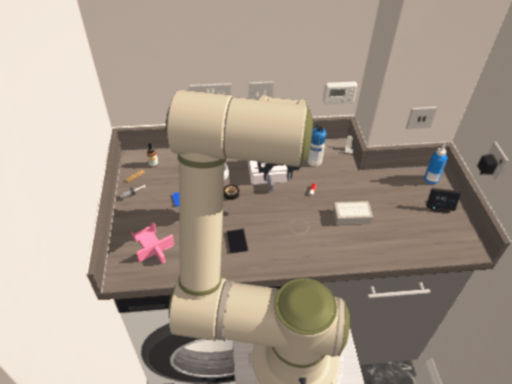

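View pics/scene_19.png

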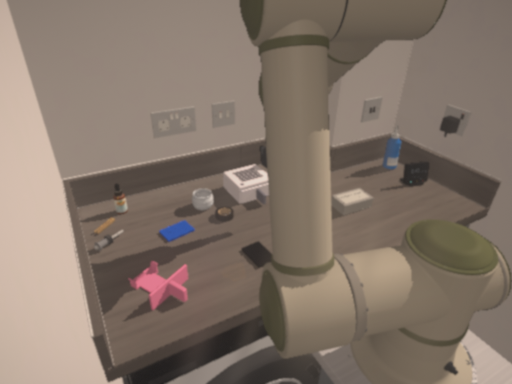

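Call:
move_arm(
  deltas=[
    [2,0,-2,0,0,0],
    [4,0,-2,0,0,0],
    [3,0,-1,0,0,0],
    [0,0,0,0,0,0],
    [0,0,0,0,0,0],
    [0,0,0,0,0,0],
    [0,0,0,0,0,0],
    [0,0,0,0,0,0],
    [0,0,0,0,0,0],
    [0,0,0,0,0,0],
  ],
)

```text
time_s: 28.85
eef_pos: [591.5, -9.0, 192.7]
ee_rot: [0.0, 1.0, 0.012, -0.001]
force: [0.1, 0.4, -0.6]
grip_width: 0.702
```

```bash
python3 look.py 20 wrist;python3 - <<'E'
from plan import *
a=cv2.imread("pics/wrist_20.png");crop(a,160,120,360,250,4,"pics/w20.png")
E
```

```text
28.9 [591.5  -9.  192.6] [ 0.000e+00  9.999e-01  1.200e-02 -9.000e-04] [-0.213  0.49   1.343 -0.     1.311  1.334] [-0.2  0.4  1.3] 0.7022186053730147
```

View pics/w20.png

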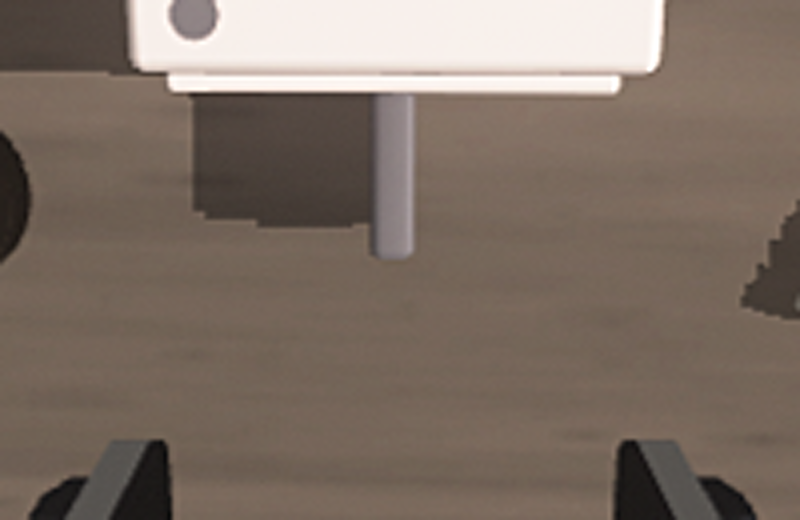

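View pics/wrist_20.png

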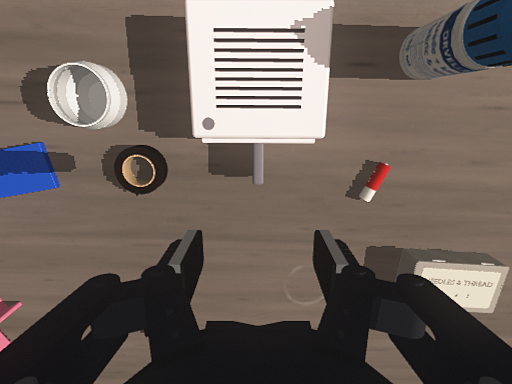

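Run:
```python
from fit import *
P=load("wrist_20")
o=np.array([160,120]);c=lambda L:[o+np.array(p)/4 for p in L]
fit(P,[(-50.5,58,48),(-50.5,-58,48),(-96.5,6,42),(-96.5,-6,42)],c([(169,93),(620,95),(372,259),(413,258)]),[678,-6,0])
print(order.finish_job())
```

```text
[ 6.78322e+02 -7.21300e+00  1.90000e-02] deg 1.11 res px
 [[-0.6, -0.4], [0.4, -0.3], [-0.3, 0.3], [0.5, 0.6]]
the job is handed in; nothing more can be done
None
```

I gripped the three filters together and tilted them into the tray with the low end under the lip. I then laid the pile flat in the well, pushed the tray into the bay by its fin and let go. The job is handed in; the robot's clock read about 29 s of the 58 s allowed.

**Filters:** After release, the wrist camera showed the pile flat in the well with its end under the lip. The tray had not moved measurably while it was loaded.

**Tray in the bay:** It came to a firm stop. The tool barely moved while the push force rose to about 29 N, at the position I had expected for home. After letting go, I measured the tray at x 678.3, y -7.2 mm, yaw 1.1°. I expected home at about x 678.3, y -6.5 mm, yaw 1.4°. That is within measuring error, and the front panel looks flush with the machine.

**Bystanders:** I touched none of the tin, can, cup or roll. They look unmoved in the last pictures, though I did not measure them again.

**Disagreement between cameras:** My first rough fix on the air cleaner, from the two fixed cameras, came out about 7 mm short in x compared with the wrist camera. I used the wrist camera's value, and the stop matched it. No other check failed.

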